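# Bring the lens cap round to the lens

## Task

With a finger against its spokes, gently push the lazy Susan round until the lens cap on it stands squarely in front of the lens that is held in the bench vise, on the side of the disc nearest the lens, and leave it at rest there. Push only on the spokes, not on the disc: do not touch or lift anything that stands on the disc, and leave the vise and the things on the counter where they are.

Things in the scene. Friction and masses are not known exactly. Their poses are not given: they have to be found in the camera images.
- stand: Fixed dark steel foot of the lazy Susan, a round plate 170 mm across. Origin: centre of its underside on the counter (z = 0), on the turning axis. Its x axis points from the turning axis straight at the vise.
- turntable (a joint): Turn of the lazy Susan about the vertical axis through the stand, rad, grows counter-clockwise seen from above. It is a beech disc 230 mm across, 20 mm thick, top 46 mm above the counter, with a brass hub (24 mm across, 4 mm proud) and four spokes. No stops either way; a light steady drag (0.2 N m, 1 to 2 N at a spoke), it stays where it is left. At 0 spoke_tip lies along the stand's x axis.
- spoke_tip (a point): Outer end of one of the four equal round wooden spokes, on its axis. The spokes stick out level from the disc's rim, 90 degrees apart, and turn with the disc: 16 mm thick, axis 36 mm above the counter, free from the rim (115 mm from the turning axis) to the rounded tip at 180 mm; open space below them.
- lens_cap: Lens cap: flat green enamelled round, 54 mm across and 16 mm high, lying loose on the disc, its centre 45 to 72 mm from the turning axis. Origin: centre of its underside. About 60 g.
- loader: Chrome film loader: loose box 50 x 38 x 30 mm with a round boss and a small dark crank on top (40 mm high in all), standing on the disc. Origin: centre of its underside.
- cassette: Black plastic film cassette: loose upright cylinder 30 mm across with a small side lip and a spool stub, 43 mm high, standing on the disc. Origin: centre of its underside.
- mount: Brass tripod mount: loose stepped round flange 46 mm across with an upright stud, 31 mm high, standing on the disc. Origin: centre of its underside.
- vise: Fixed cast-iron bench vise, foot 130 x 85 mm, jaws 86 mm high, gripping an upright wooden lens board (105 mm wide, top at 175 mm) with a round lens 52 mm across, axis 125 mm up. Origin: on the counter under the board. The lens looks along the vise's own -x, straight at the turning axis 250 to 300 mm away; lens rim 35 mm and foot 53 mm from the origin on that side. y runs along the board.
- tank: Black developing tank: loose upright jar 86 mm across, 105 mm high, on the counter. Origin: centre of its underside.
- loupe: Grey focusing loupe: loose, waisted, 44 mm across, 50 mm high, on the counter. Origin: centre of its underside.
- film_tin: Flat aluminium film tin: loose, 80 mm across, 26 mm high, on the counter. Origin: centre of its underside.
- screwdriver: Loose screwdriver 170 mm long lying on the counter. Origin: under its middle.

How it is judged:
By the outcome, as a careful person would: the job done as asked, in the order asked, and still so for the second after the job is handed in, with the robot touching nothing.
It also fails if it takes over 64 s, if anything falls off the work surface, if the arm or the gripper's body presses on something with over 40 N, if the wrist force passes 120 N, or if a joint passes its speed limit or range.

## Robot

A 6-joint arm with a two-finger parallel gripper is mounted at the origin on the work surface. World frame = base frame: x ahead of the robot, y to its left, z up, the work surface at z = 0. Lengths are in m, angles in rad, forces in N, time in s.
With the tool pointing down it reaches from about 0.325 to 0.925 m from the base axis. Payload 3.1 kg.
Tool frame: the origin (TCP) lies between the finger pads; the fingertips stand manip.tip_reach ahead of it and the grasp point (between the pads) lies 3 mm ahead of it (manip.tip_reach is the distance from the TCP to the fingertips, in m); z points along the fingers, y is the line along which they close (so a half turn about z gives the same grasp; the last joint's range is limited). The gripper opens to 85 mm and grips with 20 to 120 N. Pads are 22 mm wide; open, the fingers measure 114 mm over their backs; the gripper's body (76 mm by 85 mm) begins 54 mm behind the grasp point. The pads swing forward as they close: fully open they stand 13 mm farther back than shut.
Start: joints at [-1.234, 0.217, 1.613, -0, 1.311, -0.112], TCP at [0.271, -0.563, 0.253] pointing down, gripper open.
Joint ranges: [-2.75, 2.75], [-0.78, 2.1], [0.31, 2.55], [-1.13, 4.27], [0.13, 2.63], [-2.58, 2.58]. Speed limits (rad/s): [2.79, 2.79, 3.14, 3.14, 3.14, 3.14].

## Interface

Orientations are given as a unit quaternion [w, x, y, z].
In Python, from bench import manip gives the robot as it stands.
- The arm moves only by the shell command python3 -m pendant 'ROWS'. ROWS is JSON, a list of rows, each a list of 7 numbers: the turn, a rotation vector about the world's x, y, z scaled (see below), then the shift along the world's x, y, z scaled (see below), then the opening, from 0 (shut) to 1 (fully open). A call has exactly 5 rows; each row is the pose to reach, as a shift and turn from the pose commanded when the call began, turning the shorter way round; what a row does not reach only later rows make up. The controller multiplies each number of a shift by 0.15 m and each number of a turn by 180 degrees. A row lasts 1/12 s, in which the tool goes at most 41.7 mm and 7.16 degrees, less where a joint would pass 70% of its speed; a pose out of reach is approached as far as the arm can. A call with a number of a shift or a turn outside -1 to 1 is refused whole. A call with a gripper value outside its range is refused whole. The fingers move at their own pace and stop on an object; the grip force is fixed at half the most. Time passes only in rows, so rows that repeat a pose let the fingers close, or fill a call up. It gives the time, the measured TCP pose, the force, the opening and the grip force at its end, in the units of the state.
- manip.get_obs(): the state, without advancing time (a new reading comes with each control period).
- manip.snapshot(name): name is "scene" or "top" or "wrist"; returns (picture, depth): 384x512x3 uint8, red, green, blue; 384x512 float32, m along the optical axis (not along the pixel's ray), 0 where there is no reading.
- manip.camera_info(name): a dict with "vfov" (degrees; the focal length in pixels is half the picture's height over the tangent of half this angle, whatever the lens; pixels are square), "cx", "cy" (the principal point, pixels), "rvec" (rotation vector, rad) and "tvec" (3), from world to camera coordinates, as OpenCV has them; the wrist camera has in their place "hand_eye" (4x4, takes a point from camera to tool coordinates, whose origin is the TCP and whose axes are the flange's). Camera axes: x right, y down, z forward; pixel columns grow to the right and rows downward; lengths in m; the calibration is good to about 2 mm. A picture is of the moment at which its call begins: read the wrist's pose just before it. camera_info takes no time and is no camera call.
- manip.job_done(): hands the job in; it is judged then, once.
The state is a dict: "t": time; "joint_positions": joint angles; "qvel": joint speeds; "joint_efforts": joint torques, N m; "tool_pos": TCP position; "orientation": TCP orientation; "ft_force": force on the tool from outside, world axes, zero at the start; "moment": the same for the moment, N m; "gripper_width": finger opening in m; "grip_force": force on a finger pad.
Only numpy, scipy, OpenCV 4.12 (cv2) and the standard library are available. Lean on these libraries where they do the work, as an engineer would, in place of code of your own. Each camera call takes 0.05 s, during which the arm holds its last target. There are 200 camera calls.

## Working session

There is one attempt and no reset: what is moved stays moved. The work goes in short steps, Python scripts to look and compute and a shell command to move; the robot and the scene stay as the last step left them, time stands still between calls to the robot, and variables do not carry over. Pictures are saved under pics/ and viewed, at most 10 in all, crops included, and the job is handed in when it is done.

```bash
mkdir -p pics; ls; cat > h.py <<'E'
import numpy as np, cv2
from bench import manip
def cam(n,shape=(384,512)):
    c=manip.camera_info(n); f=shape[0]/2/np.tan(np.radians(c['vfov'])/2)
    return c,f
def world(n,d,px):
    c,f=cam(n); R=cv2.Rodrigues(np.array(c['rvec'],float))[0]; t=np.array(c['tvec'],float).ravel()
    out=[]
    for u,v in px:
        z=d[int(round(v)),int(round(u))]
        out.append(R.T@(np.array([(u-c['cx'])/f*z,(v-c['cy'])/f*z,z])-t))
    return np.array(out)
E
python3 - <<'E'
from h import *
for n in("top","scene"):
    p,d=manip.snapshot(n); np.save(f"{n}.npy",d); cv2.imwrite(f"pics/{n}0.png",p[:,:,::-1]); print(manip.camera_info(n))
cv2.imwrite("pics/top.png",cv2.resize(cv2.imread("pics/top0.png"),(800,600),interpolation=cv2.INTER_CUBIC))
print(manip.tip_reach,manip.get_obs())
E
```

```text
pics
{'vfov': 51.80590047394766, 'cx': 258.429304031709, 'cy': 189.930679194641, 'rvec': array([ 2.19499915, -2.209038  ,  0.10417118]), 'tvec': array([-0.05414924,  0.57731369,  1.14850192])}
{'vfov': 52.447635584942965, 'cx': 251.31515450218455, 'cy': 190.3947049498345, 'rvec': array([ 2.34999373,  0.58245342, -0.2489448 ]), 'tvec': array([-0.49125726, -0.1871475 ,  1.25763068])}
0.022 {'t': 0.1, 'joint_positions': array([-1.23422425e+00,  2.17686380e-01,  1.61475252e+00, -1.94725165e-05,
        1.31131062e+00, -1.12215457e-01]), 'qvel': array([ 1.87575099e-03, -1.45472133e-03, -1.77597075e-03, -6.00723382e-05,
       -1.11723724e-03, -2.40334677e-03]), 'joint_efforts': array([-8.28844932e-04, -3.98077226e+01, -3.04968202e+01, -1.85378776e-04,
        4.24248021e-03,  7.96849120e-08]), 'tool_pos': array([ 0.27095234, -0.5624624 ,  0.2521051 ]), 'orientation': array([-1.07059871e-03,  9.74928058e-01,  2.22517683e-01, -1.30071384e-04]), 'ft_force': array([-0.05138858,  0.42836623, -0.41392725]), 'moment': array([ 0.01797035, -0.019978  , -0.00247313]), 'grip_force': 0.0, 'gripper_width': 0.085579748400054}
```

View pics/top.png

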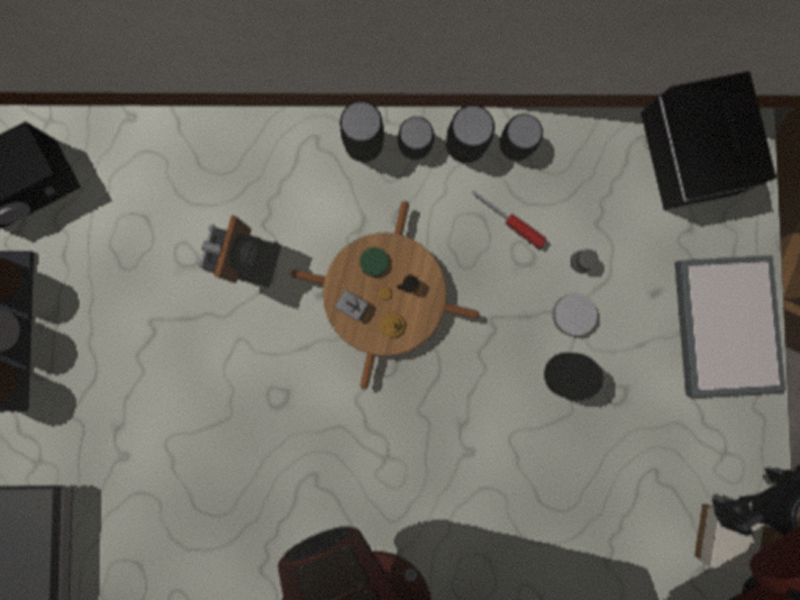

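View pics/scene0.png

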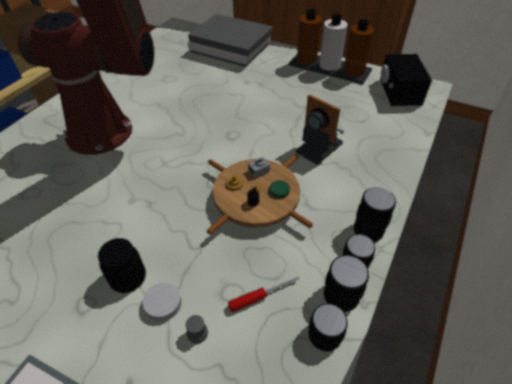

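The top view shows the disc's hub at about (384,294) of 800x600, the cap at (375,262), the vise lens at about (250,258), and spokes at left, top, right and bottom. The cap must turn counter-clockwise by about 60°.

```bash
python3 - <<'E'
from h import *
im=cv2.imread("pics/top0.png")
c=im[120:260,120:320]; cv2.imwrite("pics/topc.png",cv2.resize(c,(800,560),interpolation=cv2.INTER_CUBIC))
d=np.load("top.npy"); 
P=world("top",d,[(u,v) for v in range(384) for u in range(512)]).reshape(384,512,3); np.save("P.npy",P)
hsv=cv2.cvtColor(im,cv2.COLOR_BGR2HSV)
# green blob
g=(hsv[...,0]>55)&(hsv[...,0]<95)&(hsv[...,1]>90); g[:150]=0;g[190:]=0
n,l,s,ce=cv2.connectedComponentsWithStats(g.astype(np.uint8)); i=1+s[1:,4].argmax(); print("cap",s[i],ce[i]); print("cap world",np.median(P[l==i],0), P[l==i].mean(0))
# disc top
m=np.zeros((384,512),bool); m[135:240,195:300]=1; m&=(P[...,2]>.038)&(P[...,2]<.056)
pts=P[m]; (x,y),r=cv2.minEnclosingCircle(pts[:,:2].astype(np.float32)); print("disc",x,y,r,np.median(pts[:,2]),len(pts))
for n in [(246,188),(225,172),(160,160)]: print(n,P[n[1],n[0]])
# lens board
b=(P[...,2]>.155)&(P[...,2]<.185); b[:,:120]=0;b[:,190:]=0;b[:120]=0;b[200:]=0
q=P[b]; print(len(q),q.mean(0)); u,s_,v=np.linalg.svd(q[:,:2]-q[:,:2].mean(0)); print(v,q[:,:2].min(0),q[:,:2].max(0))
E
```

```text
cap [234 162   1   1   1] [234. 162.]
cap world [0.65470342 0.01266799 0.06051064] [0.65470342 0.01266799 0.06051064]
disc 0.5838488340377808 -0.02454160526394844 0.15595142543315887 0.04631351170632313 4431
(246, 188) [ 0.58085722 -0.02121102  0.04823492]
(225, 172) [0.62757705 0.0391501  0.0469665 ]
(160, 160) [0.64900476 0.20425279 0.1455346 ]
259 [0.65240721 0.23687831 0.17021759]
[[-0.96561399  0.25998004]
 [-0.25998004 -0.96561399]] [0.60266894 0.220968  ] [0.70477363 0.25574126]
```

View pics/topc.png

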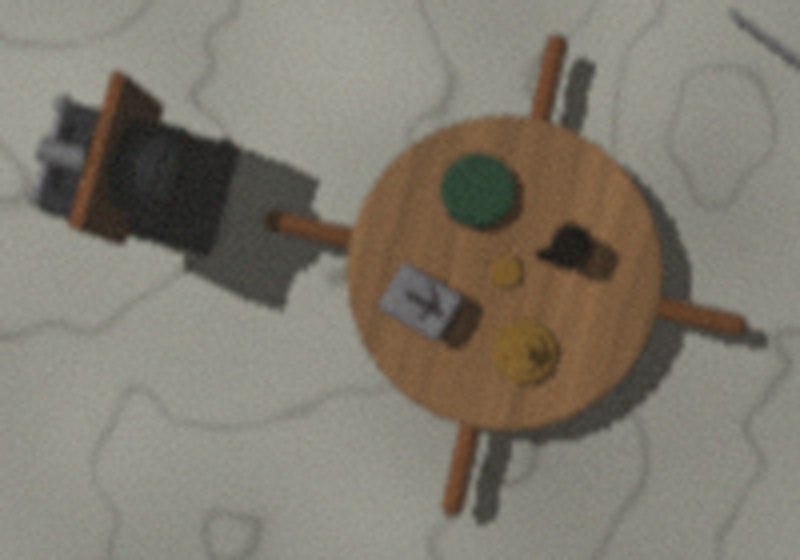

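The enlarged crop (4x, offset 120,120) shows the hub at (506,271), the cap at (480,190), spoke tips near (272,220), (557,42), (745,325), (452,512), and the loader at (420,300).

```bash
cat >> h.py <<'E'
def plane(n,px,z):
    c,f=cam(n); R=cv2.Rodrigues(np.array(c['rvec'],float))[0]; t=np.array(c['tvec'],float).ravel()
    o=-R.T@t; r=[]
    for u,v in px:
        k=R.T@np.array([(u-c['cx'])/f,(v-c['cy'])/f,1]); r.append(o+k*(z-o[2])/k[2])
    return np.array(r)
E
python3 - <<'E'
from h import *
P=np.load("P.npy")
g=lambda l:[((u+.5)/4+119.5,(v+.5)/4+119.5) for u,v in l]
hub=plane("top",g([(506,271)]),.05)[0]; cap=plane("top",g([(480,189)]),.062)[0]
disc=plane("top",g([(348,275),(662,275),(505,116),(505,431)]),.046)
sp=plane("top",g([(272,220),(557,42),(745,325),(452,512)]),.040)
print("hub",hub,"discC",disc.mean(0),disc[:,:2].max(0)-disc[:,:2].min(0)); C=sp.mean(0); print("spC",C)
C=(C+hub)/2
for s in sp: e=s-C; print("spoke",s.round(4),np.hypot(*e[:2]),np.degrees(np.arctan2(e[1],e[0])))
e=cap-C; ca=np.degrees(np.arctan2(e[1],e[0])); print("cap",cap,np.hypot(*e[:2]),ca)
b=plane("top",g([(118,73),(73,226)]),.175); print("board top ends",b,np.linalg.norm(b[1]-b[0]))
n=b[1]-b[0]; mid=b.mean(0); e=mid-C; print("mid",mid,"dir",np.degrees(np.arctan2(e[1],e[0])),np.hypot(*e[:2]),"normal ang",np.degrees(np.arctan2(n[1],n[0]))+90)
print("others",plane("top",g([(572,246)]),.043),plane("top",g([(415,298)]),.03),plane("top",g([(525,352)]),.01+.046))
q=P[(P[...,2]>.165)&(P[...,2]<.182)&(P[...,1]>.2)&(P[...,1]<.28)&(P[...,0]>.58)&(P[...,0]<.73)]
print(q.mean(0)); r=cv2.minAreaRect(q[:,:2].astype(np.float32)); print(r)
E
```

```text
hub [ 0.58253312 -0.02158365  0.05      ] discC [ 0.58084586 -0.02100735  0.046     ] [0.22787805 0.22645884]
spC [ 0.58139779 -0.02230659  0.04      ]
spoke [0.6212 0.1476 0.04  ] 0.1739737669158494 76.98098481062496
spoke [ 0.7514 -0.0598  0.04  ] 0.17360106836730108 -12.604322354878638
spoke [ 0.543 -0.195  0.04 ] 0.17742818767716712 -102.69189449357837
spoke [0.4101 0.0181 0.04  ] 0.17649628978316434 166.89177345719028
cap [ 0.64043426 -0.00336929  0.062     ] 0.061348694063017024 17.62530693085694
board top ends [[0.7019959  0.22598115 0.175     ]
 [0.6036551  0.25334059 0.175     ]] 0.10207572449797847
mid [0.6528255  0.23966087 0.175     ] dir 74.84421384473453 0.2710329086251811 normal ang 254.45287510666188
others [[ 0.60096485 -0.06950888  0.043     ]] [[0.5645685  0.04493638 0.03      ]] [[ 0.52411052 -0.03483276  0.056     ]]
[0.65340194 0.23780883 0.17382268]
((0.6539183855056763, 0.23842878639698029), (0.010437440127134323, 0.10417086631059647), 74.7889633178711)
```

```bash
for i in 1 2 3 4 5; do python3 -m pendant '[[0,0,-0.009,0.044,0.17,0,0],[0,0,-0.017,0.088,0.33,0,0],[0,0,-0.026,0.132,0.5,0,0],[0,0,-0.034,0.176,0.67,0,0],[0,0,-0.043,0.22,0.83,0,0]]' | tail -c 400; done; python3 -c "
from bench import manip;o=manip.get_obs();print(o['t'],o['tool_pos'],o['orientation'],o['gripper_width'],o['ft_force'])"
```

```text
t: 0.52
tool_pos: [0.3041, -0.4369, 0.2525]
orientation: [-0.001, 0.988, 0.155, -0.0]
ft_force: [1.2, 0.3, 0.9]
gripper_width: 0.0255
grip_force: 0.0
t: 0.93
tool_pos: [0.3371, -0.3124, 0.2527]
orientation: [-0.001, 0.996, 0.088, -0.0]
ft_force: [0.2, -0.0, -1.0]
gripper_width: 0.0001
grip_force: 0.0
t: 1.35
tool_pos: [0.3699, -0.188, 0.2528]
orientation: [-0.0, 1.0, 0.021, -0.0]
ft_force: [1.4, -0.8, 0.6]
gripper_width: -0.0002
grip_force: 0.0
t: 1.77
tool_pos: [0.4029, -0.0636, 0.2529]
orientation: [-0.0, 0.999, -0.046, -0.0]
ft_force: [0.3, 0.4, -0.4]
gripper_width: -0.0001
grip_force: 0.0
t: 2.18
tool_pos: [0.4359, 0.0609, 0.2529]
orientation: [-0.0, 0.994, -0.114, -0.0]
ft_force: [0.4, 0.0, 0.1]
gripper_width: -0.0002
grip_force: 0.0
2.1833 [0.4358861  0.06086227 0.25288406] [-1.12944744e-05  9.93529640e-01 -1.13572676e-01 -3.19718988e-04] -0.00021904324773341287 [0.40004547 0.02357392 0.13512595]
```

```bash
for i in 1 2; do python3 -m pendant '[[0,0,0,0,0,-0.14,0],[0,0,0,0,0,-0.28,0],[0,0,0,0,0,-0.42,0],[0,0,0,0,0,-0.56,0],[0,0,0,0,0,-0.693,0]]' | grep -E 'pos|ft_'; done
python3 -m pendant '[[0,0,0,-0.007,-0.03,0,0],[0,0,0,-0.014,-0.06,0,0],[0,0,0,-0.021,-0.09,0,0],[0,0,0,-0.028,-0.12,0,0],[0,0,0,-0.035,-0.15,0,0]]' | grep -E 'pos|ft_'
python3 - <<'E'
from h import *
p,d=manip.snapshot("top"); cv2.imwrite("pics/top1.png",cv2.resize(p[120:260,150:350,::-1],(800,560),interpolation=cv2.INTER_CUBIC))
E
```

```text
tool_pos: [0.4355, 0.0596, 0.1479]
ft_force: [0.5, 0.2, -0.3]
tool_pos: [0.4355, 0.0594, 0.044]
ft_force: [0.3, -0.2, 0.5]
tool_pos: [0.4322, 0.0363, 0.0469]
ft_force: [1.0, 2.8, 0.7]
```

View pics/top1.png

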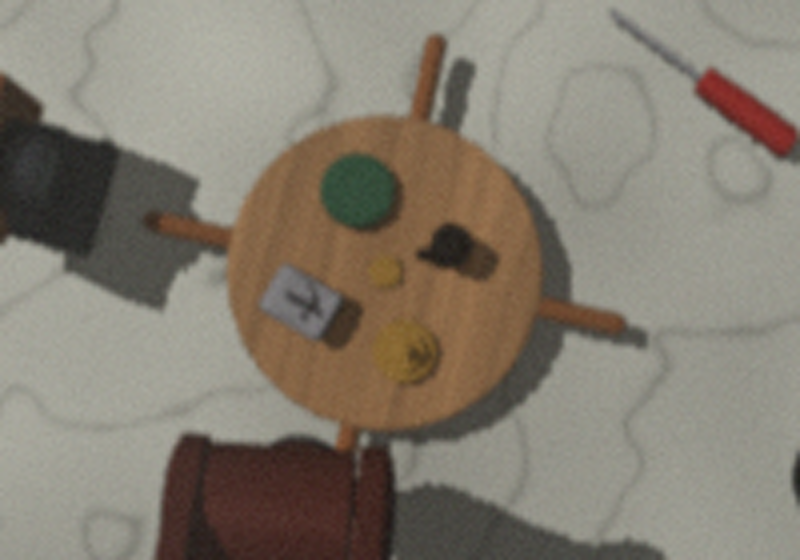

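The cap at (360,190) and spokes haven't moved yet; light contact (2.8 N) has just begun.

```bash
python3 -c "
import numpy as np
a=np.radians(158.7+np.arange(0,61,6));p=.582+.161*np.cos(a),-.022+.161*np.sin(a)
print(np.round(np.diff(p).T/.15,3))"
```

```text
[[-0.035 -0.107]
 [-0.024 -0.11 ]
 [-0.012 -0.112]
 [-0.001 -0.112]
 [ 0.011 -0.112]
 [ 0.023 -0.11 ]
 [ 0.034 -0.107]
 [ 0.045 -0.103]
 [ 0.056 -0.098]
 [ 0.066 -0.091]]
```

```bash

python3 -m pendant '[[0,0,0.007,-0.007,-0.021,0,0],[0,0,0.013,-0.014,-0.043,0,0],[0,0,0.02,-0.021,-0.064,0,0],[0,0,0.027,-0.028,-0.086,0,0],[0,0,0.033,-0.035,-0.107,0,0]]' | grep -E 'pos|ft_'
python3 -m pendant '[[0,0,0.007,-0.005,-0.022,0,0],[0,0,0.013,-0.01,-0.044,0,0],[0,0,0.02,-0.014,-0.066,0,0],[0,0,0.027,-0.019,-0.088,0,0],[0,0,0.033,-0.024,-0.11,0,0]]' | grep -E 'pos|ft_'
python3 -m pendant '[[0,0,0.007,-0.002,-0.022,0,0],[0,0,0.013,-0.005,-0.045,0,0],[0,0,0.02,-0.007,-0.067,0,0],[0,0,0.027,-0.01,-0.09,0,0],[0,0,0.033,-0.012,-0.112,0,0]]' | grep -E 'pos|ft_'
python3 -m pendant '[[0,0,0.007,0,-0.022,0,0],[0,0,0.013,0,-0.045,0,0],[0,0,0.02,0,-0.067,0,0],[0,0,0.027,0,-0.09,0,0],[0,0,0.033,-0.001,-0.112,0,0]]' | grep -E 'pos|ft_'
cat > look.py <<'E'
from h import *
import sys
p,d=manip.snapshot("top"); im=p[:,:,::-1].copy(); cv2.imwrite(sys.argv[1],cv2.resize(im[120:260,120:320],(800,560),interpolation=cv2.INTER_CUBIC))
b,g,r=[cv2.GaussianBlur(im,(3,3),0)[...,k].astype(float) for k in range(3)]
m=(g>r*1.25)&(g>b*1.05)&(g>25); m[:135]=0;m[240:]=0;m[:,:195]=0;m[:,300:]=0
n,l,s,ce=cv2.connectedComponentsWithStats(m.astype(np.uint8)); i=1+s[1:,4].argmax()
w=plane("top",[ce[i]],.060)[0]; e=w[:2]-[.582,-.022]; print("cap",s[i],ce[i],w,np.hypot(*e),np.degrees(np.arctan2(e[1],e[0])))
E
python3 look.py pics/top2.png
```

```text
tool_pos: [0.427, 0.0206, 0.0466]
ft_force: [0.9, 1.7, 0.2]
tool_pos: [0.4235, 0.0041, 0.0466]
ft_force: [0.9, 1.1, -0.0]
tool_pos: [0.4215, -0.0127, 0.0465]
ft_force: [1.8, 2.2, -0.5]
tool_pos: [0.4212, -0.0295, 0.0465]
ft_force: [0.5, 0.5, -0.4]
cap [224 164  16  16 208] [231.51923077 171.62019231] [0.62713719 0.01984988 0.06      ] 0.061553049164808304 42.835775035145325
```

View pics/top2.png

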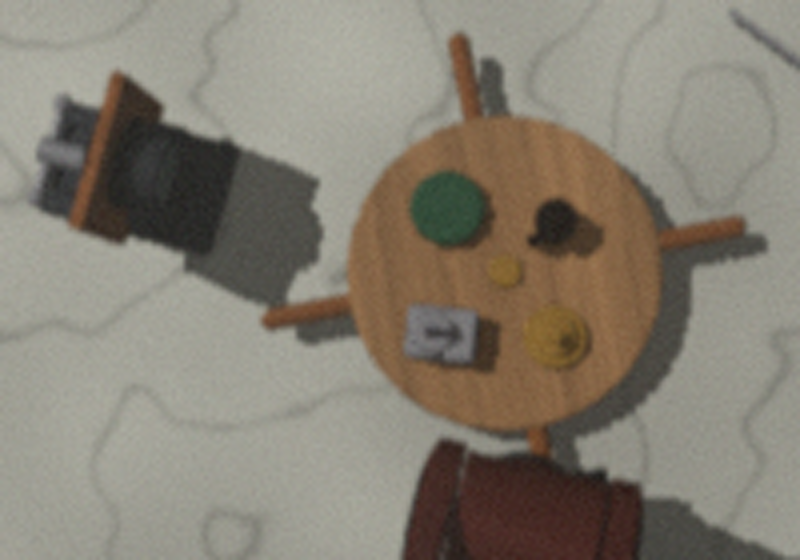

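The disc has turned about 25°, with the cap at (449,208) and everything on it undisturbed; 32° remain.

```bash

python3 -m pendant '[[0,0,0.007,0.002,-0.022,0,0],[0,0,0.013,0.004,-0.045,0,0],[0,0,0.02,0.007,-0.067,0,0],[0,0,0.027,0.009,-0.09,0,0],[0,0,0.033,0.011,-0.112,0,0]]' | grep -E 'pos|ft_'
python3 -m pendant '[[0,0,0.007,0.005,-0.022,0,0],[0,0,0.013,0.009,-0.044,0,0],[0,0,0.02,0.014,-0.066,0,0],[0,0,0.027,0.018,-0.088,0,0],[0,0,0.033,0.023,-0.11,0,0]]' | grep -E 'pos|ft_'
python3 -m pendant '[[0,0,0.007,0.007,-0.021,0,0],[0,0,0.013,0.014,-0.043,0,0],[0,0,0.02,0.02,-0.064,0,0],[0,0,0.027,0.027,-0.086,0,0],[0,0,0.033,0.034,-0.107,0,0]]' | grep -E 'pos|ft_'
python3 -m pendant '[[0,0,0.007,0.009,-0.021,0,0],[0,0,0.013,0.018,-0.041,0,0],[0,0,0.02,0.027,-0.062,0,0],[0,0,0.027,0.036,-0.082,0,0],[0,0,0.033,0.045,-0.103,0,0]]' | grep -E 'pos|ft_'
python3 look.py pics/top3.png
```

```text
tool_pos: [0.4225, -0.0462, 0.0462]
ft_force: [0.8, 1.3, 0.1]
tool_pos: [0.4258, -0.0626, 0.0461]
ft_force: [0.3, 2.2, 0.2]
tool_pos: [0.4308, -0.0787, 0.046]
ft_force: [0.3, 1.6, -0.4]
tool_pos: [0.4373, -0.0942, 0.0456]
ft_force: [0.4, 1.5, 0.7]
cap [219 171  16  16 210] [226.3952381  178.63809524] [0.60708207 0.03449511 0.06      ] 0.06181268494219441 66.06026837060203
```

```bash

python3 -m pendant '[[0,0,0.007,0.011,-0.02,0,0],[0,0,0.013,0.022,-0.039,0,0],[0,0,0.02,0.034,-0.059,0,0],[0,0,0.027,0.045,-0.078,0,0],[0,0,0.033,0.056,-0.098,0,0]]' | grep -E 'pos|ft_'
python3 -m pendant '[[0,0,0.003,0.005,-0.008,0,0],[0,0,0.006,0.011,-0.015,0,0],[0,0,0.009,0.016,-0.022,0,0],[0,0,0.012,0.022,-0.03,0,0],[0,0,0.012,0.022,-0.03,0,0]]' | grep -E 'pos|ft_'
python3 look.py pics/top4.png; python3 look.py pics/top4.png
```

```text
tool_pos: [0.4454, -0.1089, 0.0454]
ft_force: [0.2, 1.7, -0.6]
tool_pos: [0.4488, -0.1135, 0.0453]
ft_force: [-0.8, 0.2, -0.7]
cap [218 174  16  16 210] [225.42857143 181.5       ] [0.59890595 0.03726115 0.06      ] 0.0616254426313497 74.07767147134939
cap [218 174  16  16 211] [225.41232227 181.46445498] [0.59900783 0.03730717 0.06      ] 0.06169770952865971 73.99841602030541
```

View pics/top4.png

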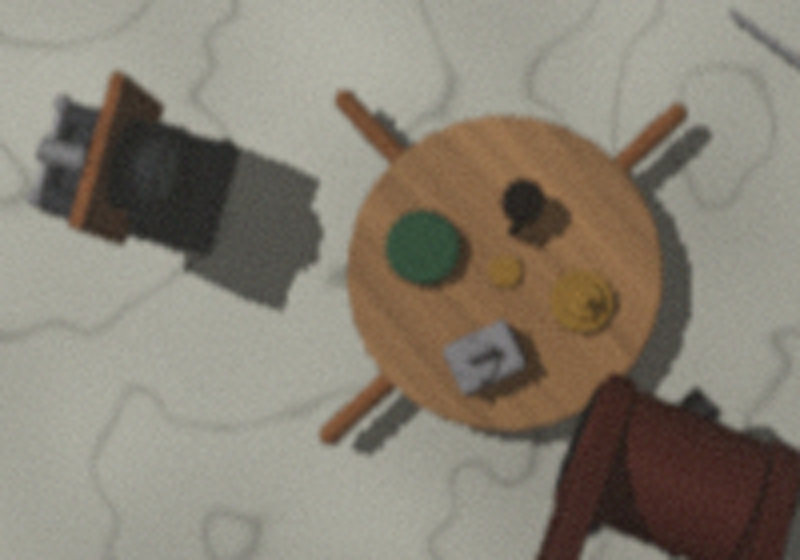

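The cap is at (423,247) and the spokes are diagonal. Nothing has been disturbed, and about 1° remains. I'll nudge it and then back off.

```bash

python3 -m pendant '[[0,0,0.001,0.002,-0.004,0,0],[0,0,0.002,0.005,-0.008,0,0],[0,0,0.003,0.008,-0.012,0,0],[0,0,0.005,0.009,-0.015,0,0],[0,0,0.005,0.009,-0.015,0,0]]' | grep -E 'pos|ft_'
for i in 1 2 3 4; do python3 look.py pics/x.png; done
```

```text
tool_pos: [0.4503, -0.1155, 0.0454]
ft_force: [-0.8, 0.9, 0.5]
cap [217 174  17  16 209] [225.22009569 181.69856459] [0.59834095 0.0378551  0.06      ] 0.06204562639114601 74.72988702840026
cap [217 174  17  16 211] [225.21800948 181.69194313] [0.59835991 0.037861   0.06      ] 0.06205631333488573 74.7144301863082
cap [217 174  17  16 211] [225.21800948 181.69194313] [0.59835991 0.037861   0.06      ] 0.06205631333488573 74.7144301863082
cap [217 174  17  16 210] [225.25714286 181.68571429] [0.59837719 0.03774968 0.06      ] 0.06195349868463568 74.6718760263668
```

```bash

python3 -m pendant '[[0,0,0,-0.02,0.034,0,0],[0,0,0,-0.042,0.068,0,0],[0,0,0,-0.064,0.102,0,0],[0,0,0,-0.085,0.136,0,0],[0,0,0,-0.106,0.17,0,0]]' | grep -E 'pos|ft_'
for i in 1 2; do python3 -m pendant '[[0,0,0,0,0,0.13,0],[0,0,0,0,0,0.26,0],[0,0,0,0,0,0.4,0],[0,0,0,0,0,0.53,0],[0,0,0,0,0,0.67,0]]' | grep -E 'pos|ft_'; done
python3 -m pendant '[[0,0,0,0,0,0,0],[0,0,0,0,0,0,0],[0,0,0,0,0,0,0],[0,0,0,0,0,0,0],[0,0,0,0,0,0,0]]' | grep -E 't:|pos|ft_'
python3 look.py pics/top5.png; python3 look.py pics/top5.png
```

```text
tool_pos: [0.4337, -0.0894, 0.0454]
ft_force: [0.1, 0.5, 0.2]
tool_pos: [0.4336, -0.0894, 0.1465]
ft_force: [-0.3, -0.2, 0.2]
tool_pos: [0.4335, -0.0894, 0.247]
ft_force: [0.1, -0.5, 0.3]
t: 10.13
tool_pos: [0.4333, -0.0896, 0.2447]
ft_force: [0.2, -0.2, -0.4]
cap [217 174  17  16 209] [225.1722488  181.74162679] [0.59821846 0.0379914  0.06      ] 0.062145041337725214 74.87192524411462
cap [217 174  17  16 210] [225.18095238 181.7047619 ] [0.59832376 0.03796645 0.06      ] 0.062148537514821314 74.7722081404885
```

View pics/top5.png

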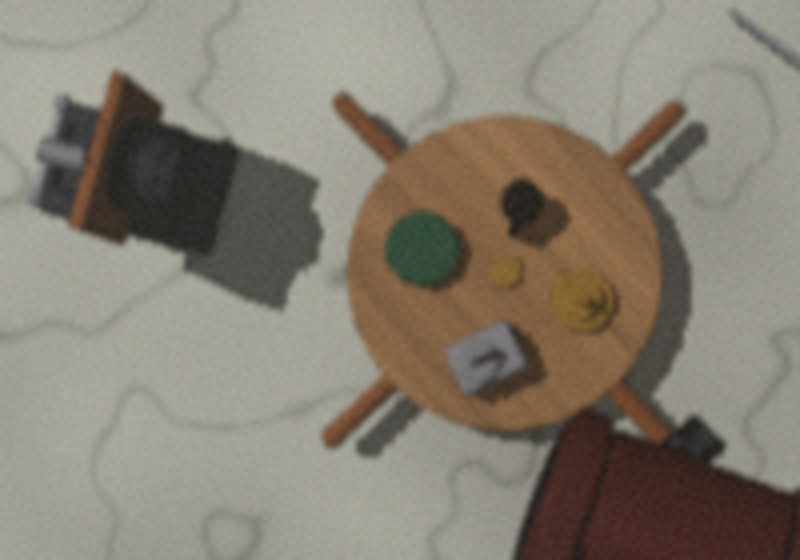

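The cap at (422,248) is on the line from the hub to the lens, the disc is at rest, and the gripper is clear.

```bash
python3 -c "
from bench import manip; print(manip.job_done())"
```

```text
the job is handed in; nothing more can be done
None
```

The job is handed in: I turned the lazy Susan about 57° counter-clockwise by pushing on one spoke. The last camera reading has the lens cap within about 1° of the line from the hub to the lens, on the side nearest it, with the disc at rest and the robot clear.

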